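# Kit the claw's clevis pins by size

### The job

Kit out the four stainless clevis pins for the claw build: stand each one upright, still on its head, in the white kitting dish of its own size rank (biggest pin in biggest dish, down to smallest pin in smallest dish). Do them in build order, largest pin first and then down in size, and let each one go before fetching the next. Leave the blue torque adaptor and the copper washer stack where they are.

Things in the scene. Friction and masses are not known exactly. Their poses are not given: they have to be found in the camera images.
- pin_largest_mid (a point): The largest of four plain stainless clevis pins, loose, standing upright on its round head with the shank pointing up. Head 60 mm diameter and 14 mm thick at the bottom, round shank 36 mm diameter above it, 72 mm tall overall; about 750 g. This point is on its axis half-way up, 36 mm above its underside; z points up the shank. Grip it by the shank.
- pin_second_mid (a point): The second-largest of four plain stainless clevis pins, loose, standing upright on its round head with the shank pointing up. Head 46 mm diameter and 12 mm thick at the bottom, round shank 26 mm diameter above it, 62 mm tall overall; about 350 g. This point is on its axis half-way up, 31 mm above its underside; z points up the shank. Grip it by the shank.
- pin_third_mid (a point): The third-largest of four plain stainless clevis pins, loose, standing upright on its round head with the shank pointing up. Head 34 mm diameter and 10 mm thick at the bottom, round shank 18 mm diameter above it, 52 mm tall overall; about 140 g. This point is on its axis half-way up, 26 mm above its underside; z points up the shank. Grip it by the shank.
- pin_smallest_mid (a point): The smallest of four plain stainless clevis pins, loose, standing upright on its round head with the shank pointing up. Head 24 mm diameter and 8 mm thick at the bottom, round shank 12 mm diameter above it, 44 mm tall overall; about 50 g. This point is on its axis half-way up, 22 mm above its underside; z points up the shank. Grip it by the shank.
- dish_largest: The largest of four shallow round off-white acetal kitting dishes (recess floor lined in dark grey), fixed to the bench mat. Outside 88 mm diameter, 10 mm high; round recess 76 mm diameter, its floor 4 mm above the underside, so the largest pin's head fits with 8 mm to spare all round. Origin: centre of the underside, on the bench; z up.
- dish_second: The second-largest of four shallow round off-white acetal kitting dishes (recess floor lined in dark grey), fixed to the bench mat. Outside 74 mm diameter, 10 mm high; round recess 62 mm diameter, its floor 4 mm above the underside, so the second-largest pin's head fits with 8 mm to spare all round. Origin: centre of the underside, on the bench; z up.
- dish_third: The third-largest of four shallow round off-white acetal kitting dishes (recess floor lined in dark grey), fixed to the bench mat. Outside 62 mm diameter, 10 mm high; round recess 50 mm diameter, its floor 4 mm above the underside, so the third-largest pin's head fits with 8 mm to spare all round. Origin: centre of the underside, on the bench; z up.
- dish_smallest: The smallest of four shallow round off-white acetal kitting dishes (recess floor lined in dark grey), fixed to the bench mat. Outside 52 mm diameter, 10 mm high; round recess 40 mm diameter, its floor 4 mm above the underside, so the smallest pin's head fits with 8 mm to spare all round. Origin: centre of the underside, on the bench; z up.
- torque_adaptor_mid (a point): Bystander, to be left alone: loose blue torque adaptor, a round flange 54 mm diameter and 12 mm thick with a 38 mm boss and a 19 mm square drive on top, 48 mm tall. This point is on its axis half-way up, 24 mm above its underside; z up.
- copper_washers_mid (a point): Bystander, to be left alone: loose stack of copper crush washers, 44 mm outside diameter, 16 mm high, 26 mm hole. This point is on its axis half-way up, 8 mm above its underside; z up. (Beyond the work area, farther than 0.70 m ahead of the robot, stand the 190 mm wide turntable with the half-built claw, 180 mm tall in all, and a spare black finger link; keep off them.)
There are look-alikes about, which are no part of the job. What is shaped like the part that bears pin_largest_mid but green or red is not meant. What is shaped like the dish_third but pink is not meant.

How it is judged (in metres and radians):
On the way, in this order (a step that is already met when the one before it is completed fails the run):
1. the largest pin stands upright in the largest dish, let go (horizontal distance between pin_largest_mid and dish_largest below 0.012 m and z of pin_largest_mid in the frame of dish_largest between 0.036 and 0.044 m and angle between pin_largest_mid's own z axis and vertical below 0.12 rad and contact force between pin_largest and the fingers below 0.05 N), for 0.2 s.
2. the second-largest pin stands upright in the second-largest dish, let go (horizontal distance between pin_second_mid and dish_second below 0.012 m and z of pin_second_mid in the frame of dish_second between 0.031 and 0.039 m and angle between pin_second_mid's own z axis and vertical below 0.12 rad and contact force between pin_second and the fingers below 0.05 N), for 0.2 s.
3. the third-largest pin stands upright in the third-largest dish, let go (horizontal distance between pin_third_mid and dish_third below 0.012 m and z of pin_third_mid in the frame of dish_third between 0.026 and 0.034 m and angle between pin_third_mid's own z axis and vertical below 0.12 rad and contact force between pin_third and the fingers below 0.05 N), for 0.2 s.
4. the smallest pin stands upright in the smallest dish, let go (horizontal distance between pin_smallest_mid and dish_smallest below 0.012 m and z of pin_smallest_mid in the frame of dish_smallest between 0.022 and 0.03 m and angle between pin_smallest_mid's own z axis and vertical below 0.12 rad and contact force between pin_smallest and the fingers below 0.05 N), for 0.2 s.
At the end, for the whole second after the job is handed in: Each of the four pins stands upright (within 0.12 rad) on its head on the floor of the dish of its own size rank, its axis within 12 mm of the dish's centre and its height within 4 mm of resting on the dish floor, released and at rest (below 20 mm/s) (horizontal distance between pin_largest_mid and dish_largest below 0.012 m and z of pin_largest_mid in the frame of dish_largest between 0.036 and 0.044 m and angle between each of pin_largest_mid, pin_second_mid, pin_third_mid, pin_smallest_mid's own z axis and vertical below 0.12 rad and linear speed of each of pin_largest, pin_second, pin_third, pin_smallest below 0.02 m/s and horizontal distance between pin_second_mid and dish_second below 0.012 m and z of pin_second_mid in the frame of dish_second between 0.031 and 0.039 m and horizontal distance between pin_third_mid and dish_third below 0.012 m and z of pin_third_mid in the frame of dish_third between 0.026 and 0.034 m and horizontal distance between pin_smallest_mid and dish_smallest below 0.012 m and z of pin_smallest_mid in the frame of dish_smallest between 0.022 and 0.03 m); the robot touches nothing.
It fails at once if the blue torque adaptor is shifted or tipped by more than 15 mm (distance of torque_adaptor_mid from where it was at the start of the episode above 0.015 m).
It fails at once if the copper washer stack is shifted or tipped by more than 15 mm (distance of copper_washers_mid from where it was at the start of the episode above 0.015 m).
It also fails if it takes over 112 s, if anything falls off the work surface, if the arm or the gripper's body presses on something with over 40 N, if the wrist force passes 120 N, or if a joint passes its speed limit or range.

### The arm

A 6-joint arm with a two-finger parallel gripper is mounted at the origin on the work surface. World frame = base frame: x ahead of the robot, y to its left, z up, the work surface at z = 0. Lengths are in mm, angles in rad, forces in N, time in s.
With the tool pointing down it reaches from about 400 to 925 mm from the base axis. Payload 12.5 kg.
Tool frame: the origin (TCP) lies midway between the tips of the shut fingers; the grasp point (between the pads) lies 19 mm behind it; z points along the fingers, y is the line along which they close (so a half turn about z gives the same grasp; the last joint's range is limited). The gripper opens to 95 mm and grips with 3 to 60 N. Pads are 20 mm wide; open, the fingers measure 119 mm over their backs; the gripper's body (75 mm by 180 mm) begins 59 mm behind the grasp point.
Start: joints at [-1.25, 0.491, 1.559, -0, 1.092, -0.106], TCP at [258.75, -568.945, 191.161] pointing down, gripper open.
Joint ranges: [-3.1, 3.1], [-0.84, 2.19], [0.05, 2.79], [-1.13, 4.28], [0.06, 2.93], [-2.69, 2.69]. Speed limits (rad/s): [2.22, 2.22, 2.79, 3.14, 3.14, 3.14].

### API

Orientations are given as [roll, pitch, yaw] about the fixed x, y, z axes, in that order (R = Rz(yaw) Ry(pitch) Rx(roll)).
In Python, from cell import state, viewer, env, models gives the robot as it stands. The module is installed in compiled form; this text tells all that it offers.
- The arm moves only by the tool arm_command, never from a script. Its argument "rows" is a list of rows, each a list of 2 entries, a list of its own where there are three numbers: the shift along the tool's x, y, z normalised to -1 to 1, where 1 is 0.25 m, then the turn about the tool's z normalised to -1 to 1, where 1 is pi rad. A call has exactly 5 rows; each row shifts and turns the commanded pose from where the row before left it, along the tool's axes as they then stand; what a row does not reach is not made up. A row lasts 1/10 s, in which the tool goes at most 50 mm and 8.59 degrees, less where a joint would pass 70% of its speed; a pose out of reach is approached as far as the arm can. A call with a number of a shift or a turn outside -1 to 1 is refused whole. A call with a gripper value outside its range is refused whole. "claw" is the opening, from 0 (shut) to 1 (fully open), set as the call begins (left out, the last holds). The fingers move at their own pace and stop on an object; the grip force is fixed at half the most. Time passes only in rows, so rows that do not move let the fingers close, or fill a call up. It gives the time, the measured TCP pose, the force, the opening and the grip force at its end, in the units of the state.
- state(): the state, without advancing time (a new reading comes with each control period).
- viewer.read_camera(name): name is "scene" or "top" or "wrist"; returns (picture, depth): 400x640x3 uint8, red, green, blue; 400x640 float32, mm along the optical axis (not along the pixel's ray), 0 where there is no reading.
- viewer.get_calibration(name): a dict with "camera_matrix" (3x3 intrinsics, pixels), "world_to_cam" (4x4, takes a point from world to camera coordinates). Camera axes: x right, y up, looking along -z (the intrinsics and any distortion apply to the point x, -y, -z); pixel columns grow to the right and rows downward; lengths in mm; the calibration is good to about 2 mm. A picture is of the moment at which its call begins: read the wrist's pose just before it. get_calibration takes no time and is no camera call; for the wrist camera it gives the pose at the moment of the call.
- env.job_done(): hands the job in; it is judged then, once.
Trained networks look in the newest picture that a camera, given by its name, has taken for a name from the list of things; names that differ only in an ending like _2 or _b are one class to them, and where a whole thing is asked for, a point or a joint stands for the part that bears it (a point fixed in the world has none). Each returns a list of dicts, best first, with "confidence" (0 to 1); they miss things now and then, are a little off and sometimes report something else, mostly with a low value. They report only what shows in the picture. A call takes as long as a camera call. They do not tell look-alikes from the thing itself.
- models.search_frame(camera, label): "position" ([x, y, z] in mm, in world coordinates, good to about 4 mm: the middle of the surface that is visible of it).
- models.mark_of(camera, label): "position" ([x, y, z] in mm, in world coordinates, good to about 4 mm: a listed point, or the origin of a listed thing).
The state is a dict: "t": time; "joints": joint angles; "qvel": joint speeds; "tau": joint torques, N m; "eef_pos": TCP position; "tcp_rot": TCP orientation; "ft_force": force on the tool from outside, world axes, zero at the start; "moment": the same for the moment, N m; "opening": opening from 0.0 (shut) to 1.0 (fully open); "grip_force": force on a finger pad.
Only numpy, scipy, OpenCV 4.12 (cv2) and the standard library are available. Lean on these libraries where they do the work, as an engineer would, in place of code of your own. Each camera call takes 0.05 s, during which the arm holds its last target. There are 200 camera calls.

## Working session

There is one attempt and no reset: what is moved stays moved. The work goes in short steps, Python scripts to look and compute and a tool call to move; the robot and the scene stay as the last step left them, time stands still between calls to the robot, and variables do not carry over. Pictures are saved under pics/ and viewed, at most 14 in all, crops included, and the job is handed in when it is done.

Besides the shell and the picture viewer there is one more tool, called after "Request:" as a command line: name --argument value ..., lists and objects as JSON in quotes. arm_command: Moves the arm, as the interface text tells. Scaled input: -1 to 1 covers 0.25 m each way for a shift and pi rad each way for a turn. Its arguments: {"type":"object","properties":{"rows":{"type":"array","items":{"type":"array"}},"claw":{"type":"number"}},"required":["rows"]}

```bash
mkdir -p pics
python3 - <<'E'
from cell import state, viewer, env, models
import cv2,numpy as np
s=state();print({k:np.round(s[k],3) for k in('t','eef_pos','tcp_rot','opening')})
for c in('top','scene'):
    p,d=viewer.read_camera(c);cv2.imwrite(f'pics/{c}0.png',p[:,:,::-1]);np.save(f'{c}.npy',d)
    k=viewer.get_calibration(c);print(np.round(k['camera_matrix']).tolist(),np.round(k['world_to_cam'],2).tolist(),[x for x in k])
for n in ['pin_largest_mid','pin_second_mid','pin_third_mid','pin_smallest_mid','dish_largest','dish_second','dish_third','dish_smallest','torque_adaptor_mid','copper_washers_mid']:
    print(n,[(np.round(r['position']).tolist(),round(r['confidence'],2)) for r in models.mark_of('top',n)])
print(state()['t'])
E
```

```text
{'t': np.float64(0.0), 'eef_pos': array([ 258.659, -568.668,  190.574]), 'tcp_rot': array([-3.141, -0.   ,  0.427]), 'opening': np.float64(0.999)}
[[440.0, 0.0, 323.0], [0.0, 440.0, 200.0], [0.0, 0.0, 1.0]] [[0.0, -1.0, 0.02, -10.03], [0.99, 0.0, 0.15, -474.43], [-0.15, 0.02, 0.99, -1193.09], [0.0, 0.0, 0.0, 1.0]] ['camera_matrix', 'world_to_cam']
[[448.0, 0.0, 312.0], [0.0, 448.0, 196.0], [0.0, 0.0, 1.0]] [[0.29, 0.96, -0.02, -135.47], [-0.58, 0.19, 0.79, 238.4], [0.76, -0.22, 0.61, -1335.04], [0.0, 0.0, 0.0, 1.0]] ['camera_matrix', 'world_to_cam']
pin_largest_mid [([454.0, 57.0, 38.0], 0.91), ([350.0, 22.0, 36.0], 0.77), ([353.0, 138.0, 34.0], 0.59)]
pin_second_mid [([452.0, -65.0, 28.0], 0.57)]
pin_third_mid [([448.0, 204.0, 29.0], 0.67)]
pin_smallest_mid [([616.0, 7.0, 23.0], 0.58)]
dish_largest [([585.0, -134.0, -2.0], 0.79), ([447.0, 350.0, 22.0], 0.47)]
dish_second [([588.0, -269.0, 0.0], 0.98)]
dish_third [([363.0, -337.0, 6.0], 0.9), ([467.0, -322.0, 2.0], 0.55)]
dish_smallest [([467.0, -201.0, 2.0], 0.53)]
torque_adaptor_mid [([446.0, 351.0, 24.0], 0.74)]
copper_washers_mid []
0.6
```

View pics/top0.png

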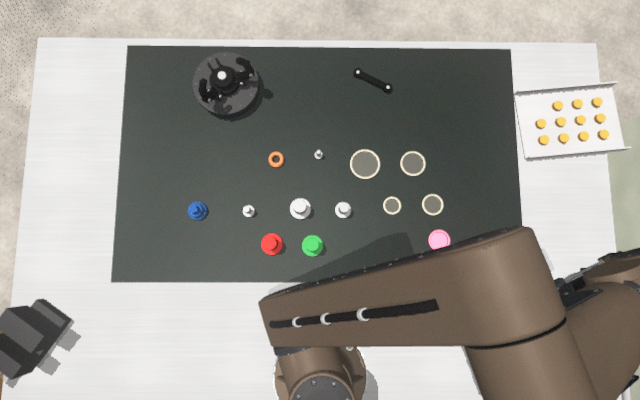

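View pics/scene0.png

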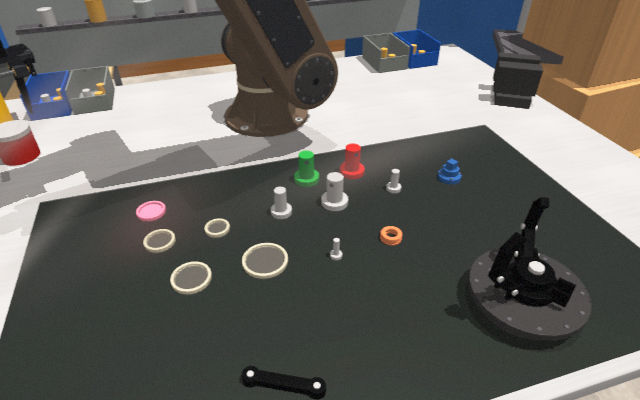

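The top view shows the steel pins at px (300,209), (343,210), (249,211) and (319,154), largest to smallest. The dishes are at (365,164), (413,163), (432,204) and (392,205). The pink dish (439,240) and the green and red pins (312,245) and (271,244) are the look-alikes. The scene view agrees. Next I'll measure them precisely from the pixels.

```bash
cat > h.py <<'E'
import numpy as np,cv2
from cell import state, viewer, env, models
def cloud(c,d,k):
    K=k['camera_matrix'];T=np.linalg.inv(k['world_to_cam'])
    v,u=np.mgrid[:d.shape[0],:d.shape[1]]
    P=np.stack([(u-K[0,2])*d/K[0,0],-(v-K[1,2])*d/K[1,1],-d,np.ones_like(d)],-1)
    return (P@T.T)[...,:3]
def ray(px,z,k):
    K=k['camera_matrix'];T=np.linalg.inv(k['world_to_cam'])
    r=T[:3,:3]@np.array([(px[0]-K[0,2])/K[0,0],-(px[1]-K[1,2])/K[1,1],-1]);o=T[:3,3]
    return o+r*(z-o[2])/r[2]
E
python3 - <<'E'
from h import *
k=viewer.get_calibration('top');p=cv2.imread('pics/top0.png');W=cloud('top',np.load('top.npy'),k)
for n,(u,v),h in [('L',(300,209),72),('2',(343,210),62),('3',(249,211),52),('S',(319,154),44)]:
    w=W[v-14:v+15,u-14:u+15].reshape(-1,3); a=w[w[:,2]>h-8]
    b=w[(w[:,2]>6)&(w[:,2]<h*.35)]
    print(n,len(a),np.round((a.max(0)+a.min(0))/2),np.round(np.median(a,0)), 'head',np.round((b.max(0)+b.min(0))/2))
for n,(u,v) in [('L',(365,164)),('2',(413,163)),('3',(432,204)),('S',(392,205))]:
    m=(p[v-19:v+20,u-19:u+20].min(2)>120).astype(np.uint8)
    c=max(cv2.findContours(m,0,1)[0],key=cv2.contourArea); (x,y),r=cv2.minEnclosingCircle(c)
    q=ray((x+u-19,y+v-19),10,k);print('dish',n,np.round(q),'dia',round(2*r*1190/440))
print('washers,blue',ray((276,160),16,k).round(),ray((198,211),30,k).round())
E
```

```text
L 138 [453.  56.  71.] [453.  56.  71.] head [448.  50.  15.]
2 71 [379. -30. 653.] [450. -64.  61.] head [454. -68.  14.]
3 39 [376. 114. 647.] [447. 202.  51.] head [448. 198.  12.]
S 19 [456.   8. 644.] [610.   5.  42.] head [607. -11.  10.]
dish L [ 585. -130.   10.] dia 83
dish 2 [ 588. -269.   10.] dia 70
dish 3 [ 468. -323.   10.] dia 60
dish S [ 465. -206.   10.] dia 51
washers,blue [593. 125.  16.] [443. 338.  30.]
```

Request:
arm_command --rows '[[[0, 0, -0.1], 0.045], [[0, 0, -0.1], 0.045], [[0, 0, 0], 0.045], [[0, 0, 0], 0], [[0, 0, 0], 0]]' --claw 1

```text
t: 1.1
eef_pos: [258.7, -568.7, 240.7]
tcp_rot: [-3.141, 0.0, 0.007]
ft_force: [0.0, -0.6, -0.2]
opening: 1.0
grip_force: 0.0
```

Request:
arm_command --rows '[[[0.1, -0.17, 0], 0], [[0.1, -0.17, 0], 0], [[0.1, -0.17, 0], 0], [[0.1, -0.17, 0], 0], [[0.1, -0.17, 0], 0]]'

```text
t: 1.6
eef_pos: [383.6, -354.2, 240.6]
tcp_rot: [-3.141, 0.001, 0.006]
ft_force: [1.0, -1.1, -0.7]
opening: 1.001
grip_force: 0.0
```

Request:
arm_command --rows '[[[0.06, -0.19, 0], 0], [[0.06, -0.19, 0], 0], [[0.04, -0.19, 0], 0], [[0, -0.19, 0], 0], [[0, -0.19, 0], 0]]'

```text
t: 2.1
eef_pos: [422.1, -116.5, 240.6]
tcp_rot: [-3.141, 0.001, 0.007]
ft_force: [1.0, 0.1, 0.7]
opening: 1.0
grip_force: 0.0
```

Request:
arm_command --rows '[[[0.031, -0.172, 0], 0], [[0.031, -0.172, 0], 0], [[0.031, -0.172, 0], 0], [[0.031, -0.172, 0], 0], [[0, 0, 0], 0]]'

```text
t: 2.6
eef_pos: [453.1, 57.4, 240.7]
tcp_rot: [-3.141, 0.001, 0.011]
ft_force: [-0.4, -0.2, 0.2]
opening: 0.996
grip_force: 0.0
```

```bash
cat >> h.py <<'E'
def tops(cam,cands):
    """refine pin-top centres (x,y,h) from a depth picture"""
    k=viewer.get_calibration(cam);p,d=viewer.read_camera(cam);W=cloud(cam,d,k)
    for n,x,y,h,r in cands:
        m=(np.hypot(W[...,0]-x,W[...,1]-y)<r+14)&(abs(W[...,2]-h)<5)&(d>0)
        if m.sum()<8: print(n,'not seen');continue
        (a,b),rr=cv2.minEnclosingCircle(W[m][:,:2].astype(np.float32)); print(n,m.sum(),'circle',round(a,1),round(b,1),'r',round(rr,1),'mean',W[m].mean(0).round(1))
    return p
E
python3 - <<'E'
from h import *
p=tops('wrist',[('L',453,56,72,18),('2',451,-65,62,13)]);cv2.imwrite('pics/w1.png',p[:,:,::-1]);print(state()['eef_pos'])
E
```

```text
L 591 circle 457.3 57.3 r 18.0 mean [457.4  57.5  70.5]
2 293 circle 453.6 -63.3 r 12.9 mean [453.9 -63.1  60.5]
[452.84715285  55.54118606 240.59524294]
```

View pics/w1.png

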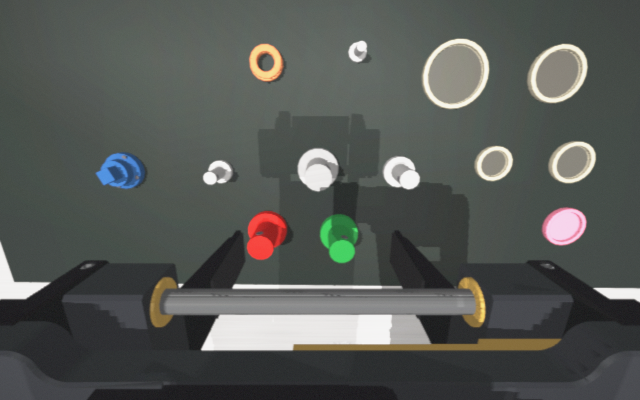

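The wrist view shows the largest pin at (318,170), the second at (402,172), the third at (215,172), the smallest at (358,50), and all four dishes on the right. I'll measure the rest from here.

```bash
cat >> h.py <<'E'
def dishes(cam,p,cands):
    k=viewer.get_calibration(cam);p=p.astype(int)
    m=((p.min(2)>150)&(p.max(2)-p.min(2)<70)).astype(np.uint8)
    K,T=k['camera_matrix'],k['world_to_cam']
    for n,x,y in cands:
        q=T@[x,y,10,1];u=K[0,2]-K[0,0]*q[0]/q[2];v=K[1,2]+K[1,1]*q[1]/q[2]
        best=None
        for c in cv2.findContours(m,0,1)[0]:
            if len(c)<20: continue
            w=np.array([ray(a[0],10,k)[:2] for a in c],np.float32);(a,b),r=cv2.minEnclosingCircle(w)
            if np.hypot(a-x,b-y)<20 and 15<r<55: best=(round(a,1),round(b,1),'dia',round(2*r,1))
        print('dish',n,best,'px',round(u),round(v))
E
python3 - <<'E'
from h import *
p=tops('wrist',[('3',447,202,52,9),('S',610,5,44,6)])
dishes('wrist',p,[('L',585,-130),('2',588,-269),('3',468,-323),('S',465,-206)])
E
```

```text
3 140 circle 450.4 203.9 r 9.3 mean [450.5 203.4  50.1]
S 86 circle 614.4 6.6 r 6.0 mean [614.4   6.7  42.5]
dish L (587.5, -128.5, 'dia', 88.5) px 455 76
dish 2 (589.6, -267.1, 'dia', 75.0) px 558 74
dish 3 (469.7, -319.7, 'dia', 63.5) px 573 163
dish S (466.6, -203.5, 'dia', 53.2) px 494 164
```

Request:
arm_command --rows '[[[0.005, 0, -0.0], 0], [[0.005, 0, 0.18], 0], [[0, 0, 0.18], 0], [[0, 0, 0.18], 0], [[0, 0, 0.12], 0]]'

```text
t: 3.2
eef_pos: [454.7, 52.0, 73.8]
tcp_rot: [3.141, 0.002, 0.001]
ft_force: [1.4, -0.3, 0.1]
opening: 1.002
grip_force: 0.0
```

Request:
arm_command --rows '[[[0, 0, 0.08], 0], [[0, 0, 0.08], 0], [[0, 0, 0.038], 0], [[0, 0, 0], 0], [[0, 0, 0], 0]]'

```text
t: 3.7
eef_pos: [455.9, 53.0, 27.1]
tcp_rot: [3.141, -0.0, 0.002]
ft_force: [-0.0, 0.5, 0.4]
opening: 1.0
grip_force: 0.0
```

Request:
arm_command --rows '[[[0, 0, 0], 0], [[0, 0, 0], 0], [[0, 0, 0], 0], [[0, 0, 0], 0], [[0, 0, 0], 0]]' --claw 0

```text
t: 4.2
eef_pos: [455.6, 53.6, 26.8]
tcp_rot: [3.141, -0.0, 0.003]
ft_force: [0.8, -0.8, 0.8]
opening: 0.639
grip_force: 0.0
```

Request:
arm_command --rows '[[[0, 0, 0], 0], [[0, 0, 0], 0], [[0, 0, 0], 0], [[0, 0, 0], 0], [[0, 0, 0], 0]]' --claw 0

```text
t: 4.7
eef_pos: [455.7, 53.8, 26.7]
tcp_rot: [-3.141, -0.0, 0.003]
ft_force: [0.2, 5.0, 2.5]
opening: 0.371
grip_force: 30.0
```

Request:
arm_command --rows '[[[0, 0, 0], 0], [[0, 0, 0], 0], [[0, 0, 0], 0], [[0, 0, 0], 0], [[0, 0, 0], 0]]' --claw 0

```text
t: 5.2
eef_pos: [455.7, 53.8, 26.7]
tcp_rot: [-3.141, -0.0, 0.003]
ft_force: [0.2, 5.0, 2.2]
opening: 0.374
grip_force: 30.0
```

Request:
arm_command --rows '[[[0, 0, -0.04], 0], [[0, 0, -0.08], 0], [[0, 0, -0.1], 0], [[0, 0, -0.1], 0], [[0, 0, -0.05], 0]]'

```text
t: 5.7
eef_pos: [455.5, 53.3, 120.9]
tcp_rot: [3.141, -0.001, 0.003]
ft_force: [-0.0, 0.3, -8.3]
opening: 0.372
grip_force: 30.0
```

Request:
arm_command --rows '[[[0.05, 0.06, 0], 0], [[0.1, 0.12, 0], 0], [[0.1, 0.14, 0], 0], [[0.1, 0.14, 0], 0], [[0.1, 0.14, 0], 0]]'

```text
t: 6.2
eef_pos: [568.4, -97.7, 118.9]
tcp_rot: [-3.141, 0.002, 0.003]
ft_force: [0.7, 0.7, -8.2]
opening: 0.375
grip_force: 30.0
```

Request:
arm_command --rows '[[[0.05, 0.09, 0], 0], [[0.024, 0.045, 0], 0], [[0, 0, 0], 0], [[0, 0, 0], 0], [[0, 0, 0], 0]]'

```text
t: 6.7
eef_pos: [586.3, -128.7, 119.1]
tcp_rot: [-3.141, 0.001, 0.004]
ft_force: [-0.2, -0.7, -9.1]
opening: 0.37
grip_force: 30.0
```

Run:
```python
from h import *
s=state();print(s['eef_pos'],s['grip_force'])
p=tops('wrist',[('L',587,-131,72+92,18)]);cv2.imwrite('pics/w2.png',p[:,:,::-1])
dishes('wrist',p,[('L',587,-129),('2',588,-269)])
```

```text
[ 586.28447908 -128.69939679  119.08820911] 29.968306124210358
L 3072 circle 595.4 -128.0 r 25.9 mean [ 589.7 -128.1  163.1]
dish L None px 318 193
dish 2 (592.2, -265.9, 'dia', 76.1) px 447 192
```

View pics/w2.png

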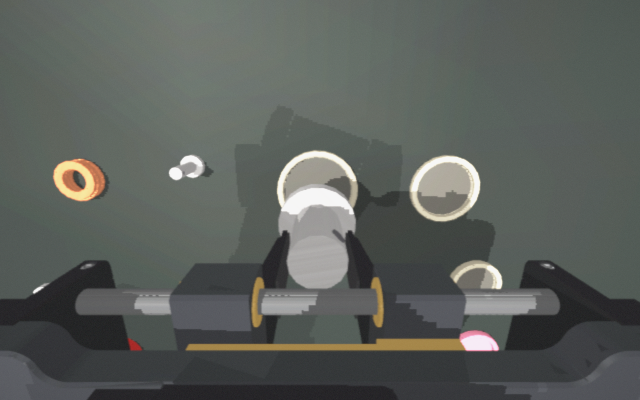

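The dish rim is centred at px ~(318,192), and the pin is held above it on the same column, so they're aligned. Lowering.

Request:
arm_command --rows '[[[0, 0, 0.06], 0], [[0, 0, 0.1], 0], [[0, 0, 0.1], 0], [[0, 0, 0.04], 0], [[0, 0, 0.02], 0]]'

```text
t: 7.25
eef_pos: [586.8, -129.2, 38.6]
tcp_rot: [-3.141, 0.001, 0.003]
ft_force: [0.7, -0.4, -6.0]
opening: 0.373
grip_force: 30.0
```

Request:
arm_command --rows '[[[0, 0, 0.015], 0], [[0, 0, 0.01], 0], [[0, 0, 0.006], 0], [[0, 0, 0], 0], [[0, 0, 0], 0]]'

```text
t: 7.75
eef_pos: [587.3, -129.9, 31.8]
tcp_rot: [3.141, -0.001, 0.003]
ft_force: [-0.1, 0.2, -8.2]
opening: 0.373
grip_force: 30.0
```

Request:
arm_command --rows '[[[0, 0, 0.004], 0], [[0, 0, 0], 0], [[0, 0, 0], 0], [[0, 0, 0], 0], [[0, 0, 0], 0]]'

```text
t: 8.25
eef_pos: [587.3, -129.9, 30.7]
tcp_rot: [3.141, -0.001, 0.003]
ft_force: [0.6, 0.7, -2.3]
opening: 0.376
grip_force: 30.0
```

Request:
arm_command --rows '[[[0, 0, 0], 0], [[0, 0, 0], 0], [[0, 0, 0], 0], [[0, 0, 0], 0], [[0, 0, 0], 0]]' --claw 0.8

```text
t: 8.75
eef_pos: [587.1, -129.9, 30.4]
tcp_rot: [3.141, -0.0, 0.003]
ft_force: [-0.1, -0.4, 0.8]
opening: 0.735
grip_force: 0.0
```

Request:
arm_command --rows '[[[0, 0, -0.06], 0], [[0, 0, -0.12], 0], [[0, 0, -0.18], 0], [[0, 0, -0.18], 0], [[0, 0, -0.1], 0]]'

```text
t: 9.25
eef_pos: [587.8, -130.1, 194.1]
tcp_rot: [3.14, -0.004, 0.003]
ft_force: [0.2, 0.2, -0.7]
opening: 0.803
grip_force: 0.0
```

Run:
```python
from h import *
k=viewer.get_calibration('wrist')
p=tops('wrist',[('L',587,-129,76,18)]);cv2.imwrite('pics/w3.png',p[:,:,::-1])
dishes('wrist',p,[('L',587,-129),('2',588,-269)])
p=tops('top',[('L',587,-129,76,18)])
```

```text
L 765 circle 588.8 -129.0 r 17.9 mean [ 589.3 -129.1   74.4]
dish L (589.1, -128.2, 'dia', 88.9) px 316 180
dish 2 (592.3, -268.6, 'dia', 76.7) px 420 179
L not seen
```

View pics/w3.png

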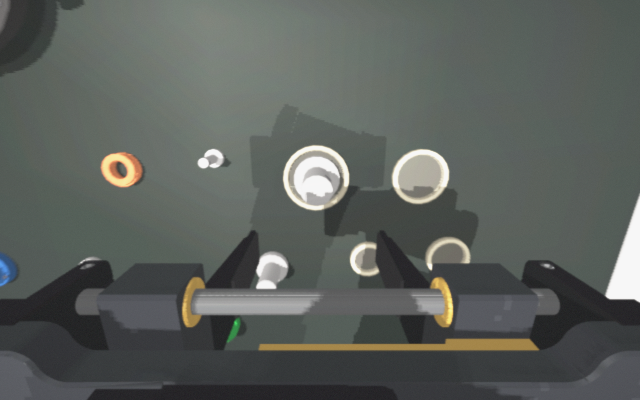

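The largest pin is centred in its dish at (316,180), within 1 mm. Next is the second pin.

Request:
arm_command --rows '[[[-0.136, -0.066, 0], 0], [[-0.136, -0.066, 0], 0], [[-0.136, -0.066, 0], 0], [[-0.134, -0.066, 0], 0], [[0, 0, 0], 0]]'

```text
t: 9.85
eef_pos: [447.5, -62.4, 189.7]
tcp_rot: [-3.141, 0.003, 0.004]
ft_force: [0.8, 0.9, 0.1]
opening: 0.801
grip_force: 0.0
```

Request:
arm_command --rows '[[[0, 0, 0.16], 0], [[0, 0, 0.18], 0], [[0, 0, 0.18], 0], [[0, 0, 0.1], 0], [[0, 0, 0.05], 0]]'

```text
t: 10.35
eef_pos: [450.3, -64.0, 19.9]
tcp_rot: [-3.14, 0.004, 0.003]
ft_force: [-1.2, 0.2, 0.3]
opening: 0.801
grip_force: 0.0
```

Request:
arm_command --rows '[[[0, 0, 0.02], 0], [[0, 0, 0.01], 0], [[0, 0, 0], 0], [[0, 0, 0], 0], [[0, 0, 0], 0]]'

```text
t: 10.85
eef_pos: [451.7, -64.3, 16.0]
tcp_rot: [3.141, -0.001, 0.003]
ft_force: [-0.4, 0.8, -0.2]
opening: 0.8
grip_force: 0.0
```

Request:
arm_command --rows '[[[0, 0, -0.016], 0], [[0, 0, 0], 0], [[0, 0, 0], 0], [[0, 0, 0], 0], [[0, 0, 0], 0]]' --claw 0

```text
t: 11.35
eef_pos: [451.4, -64.2, 19.4]
tcp_rot: [3.142, -0.0, 0.003]
ft_force: [0.5, 0.0, -0.2]
opening: 0.438
grip_force: 0.0
```

Request:
arm_command --rows '[[[0, 0, 0], 0], [[0, 0, 0], 0], [[0, 0, 0], 0], [[0, 0, 0], 0], [[0, 0, 0], 0]]' --claw 0

```text
t: 11.85
eef_pos: [451.4, -64.2, 19.3]
tcp_rot: [3.142, 0.0, 0.003]
ft_force: [-0.2, -0.4, -1.2]
opening: 0.268
grip_force: 30.0
```

Request:
arm_command --rows '[[[0, 0, -0.04], 0], [[0, 0, -0.1], 0], [[0, 0, -0.12], 0], [[0, 0, -0.1], 0], [[0, 0, -0.06], 0]]'

```text
t: 12.35
eef_pos: [451.6, -64.2, 126.7]
tcp_rot: [3.141, -0.002, 0.003]
ft_force: [-0.1, 0.5, -3.4]
opening: 0.262
grip_force: 30.0
```

Request:
arm_command --rows '[[[0.05, 0.08, 0], 0], [[0.1, 0.15, 0], 0], [[0.1, 0.15, 0], 0], [[0.1, 0.15, 0], 0], [[0.1, 0.15, 0], 0]]'

```text
t: 12.85
eef_pos: [564.9, -235.3, 125.0]
tcp_rot: [-3.142, 0.0, 0.003]
ft_force: [0.6, 0.9, -2.8]
opening: 0.261
grip_force: 30.0
```

Request:
arm_command --rows '[[[0.07, 0.09, 0], 0], [[0.034, 0.048, 0], 0], [[0, 0, 0], 0], [[0, 0, 0], 0], [[0, 0, 0], 0]]'

```text
t: 13.35
eef_pos: [589.8, -267.4, 124.7]
tcp_rot: [-3.141, 0.001, 0.003]
ft_force: [-0.8, 0.0, -3.1]
opening: 0.264
grip_force: 30.0
```

Run:
```python
from h import *
s=state();print(s['eef_pos'],s['grip_force'])
p=tops('wrist',[('2',590,-268,62+107,13)]);cv2.imwrite('pics/w4.png',p[:,:,::-1])
dishes('wrist',p,[('2',588,-269)])
```

```text
[ 589.83659978 -267.36364437  124.65251572] 29.99592036008835
2 1665 circle 598.0 -266.6 r 21.1 mean [ 593.7 -266.6  166.4]
dish 2 (589.2, -265.8, 'dia', 76.5) px 319 193
```

View pics/w4.png

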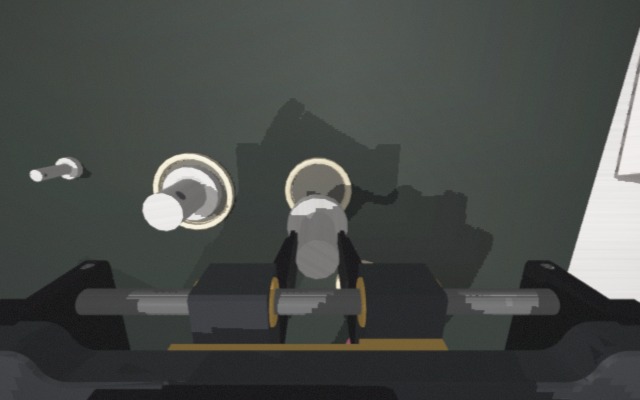

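Pin and dish share the column at px ~318, so I'm lowering.

Request:
arm_command --rows '[[[0, 0.002, 0.06], 0], [[0, 0, 0.12], 0], [[0, 0, 0.12], 0], [[0, 0, 0.05], 0], [[0, 0, 0.02], 0]]'

```text
t: 13.9
eef_pos: [589.8, -268.2, 30.2]
tcp_rot: [-3.14, 0.002, 0.003]
ft_force: [0.1, 0.7, -3.0]
opening: 0.265
grip_force: 30.0
```

Request:
arm_command --rows '[[[0, 0, 0.015], 0], [[0, 0, 0.008], 0], [[0, 0, 0.004], 0], [[0, 0, 0], 0], [[0, 0, 0], 0]]'

```text
t: 14.4
eef_pos: [590.6, -269.0, 25.7]
tcp_rot: [3.141, -0.001, 0.003]
ft_force: [-0.4, 0.0, -3.0]
opening: 0.271
grip_force: 30.0
```

Request:
arm_command --rows '[[[0, 0, 0.006], 0], [[0, 0, 0.003], 0], [[0, 0, 0], 0], [[0, 0, 0], 0], [[0, 0, 0], 0]]'

```text
t: 14.9
eef_pos: [590.6, -268.9, 23.3]
tcp_rot: [3.141, -0.001, 0.003]
ft_force: [-0.8, 1.2, 5.1]
opening: 0.266
grip_force: 30.0
```

Request:
arm_command --rows '[[[0, 0, 0], 0], [[0, 0, 0], 0], [[0, 0, 0], 0], [[0, 0, 0], 0], [[0, 0, 0], 0]]' --claw 0.7

```text
t: 15.4
eef_pos: [590.4, -268.9, 22.8]
tcp_rot: [3.142, 0.0, 0.003]
ft_force: [1.1, -0.5, 0.1]
opening: 0.631
grip_force: 0.0
```

Request:
arm_command --rows '[[[0, 0, -0.06], 0], [[0, 0, -0.12], 0], [[0, 0, -0.18], 0], [[0, 0, -0.18], 0], [[0, 0, -0.15], 0]]'

```text
t: 15.9
eef_pos: [590.5, -268.8, 199.3]
tcp_rot: [3.14, -0.002, 0.003]
ft_force: [0.3, -0.3, -0.6]
opening: 0.701
grip_force: 0.0
```

Run:
```python
from h import *
s=state();print(s['eef_pos'],s['grip_force'])
p=tops('wrist',[('2',590,-268,66,13),('L',588,-129,76,18)])
dishes('wrist',p,[('2',588,-269),('3',469,-321),('S',466,-204)])
```

```text
[ 590.52225155 -268.82482067  199.27562524] 0.0
2 368 circle 592.7 -268.1 r 13.1 mean [ 593.1 -268.2   64.4]
L 754 circle 588.3 -129.5 r 18.2 mean [ 589.1 -129.8   74.3]
dish 2 (591.8, -268.6, 'dia', 73.8) px 316 180
dish 3 (471.4, -318.8, 'dia', 61.4) px 351 258
dish S (467.3, -205.0, 'dia', 51.1) px 273 260
```

Second pin is within 1 mm of its dish's centre. On to the third.

Request:
arm_command --rows '[[[-0.056, -0.188, 0], 0], [[-0.056, -0.188, 0], 0], [[-0.056, -0.188, 0], 0], [[-0.056, -0.188, 0], 0], [[-0.056, -0.188, 0], 0]]'

```text
t: 16.45
eef_pos: [518.9, -32.4, 196.3]
tcp_rot: [3.141, -0.001, 0.002]
ft_force: [1.7, 0.5, 0.8]
opening: 0.698
grip_force: 0.0
```

Request:
arm_command --rows '[[[-0.056, -0.188, 0], 0], [[-0.056, -0.188, 0], 0], [[-0.056, -0.188, 0], 0], [[-0.056, -0.188, 0], 0], [[-0.056, -0.188, 0], 0]]'

```text
t: 16.95
eef_pos: [448.3, 202.5, 196.3]
tcp_rot: [-3.141, -0.001, 0.002]
ft_force: [0.6, -0.7, -0.2]
opening: 0.701
grip_force: 0.0
```

Run:
```python
from h import *
s=state();print(s['eef_pos'],s['opening'],s['tcp_rot'])
p=tops('wrist',[('3',449,203,52,9)])
print(state()['eef_pos'])
```

```text
[448.30012837 202.54903334 196.33219181] 0.700815242871277 [-3.14130218e+00 -1.27429576e-03  2.45477121e-03]
3 169 circle 450.1 204.3 r 9.3 mean [450.5 204.2  50.3]
[446.20922015 207.72583853 196.35589289]
```

Request:
arm_command --rows '[[[0, 0, 0.1], 0], [[0, 0, 0.18], 0], [[0, 0, 0.18], 0], [[0, 0, 0.12], 0], [[0, 0, 0.06], 0]]'

```text
t: 17.5
eef_pos: [448.4, 200.5, 33.6]
tcp_rot: [3.141, 0.002, 0.003]
ft_force: [-0.4, -0.9, 0.7]
opening: 0.703
grip_force: 0.0
```

Request:
arm_command --rows '[[[0, 0, 0.04], 0], [[0, 0, 0.02], 0], [[0, 0, 0], 0], [[0, 0, 0], 0], [[0, 0, 0], 0]]'

```text
t: 18.0
eef_pos: [449.6, 200.9, 21.2]
tcp_rot: [-3.141, -0.001, 0.003]
ft_force: [0.6, 0.2, -0.6]
opening: 0.701
grip_force: 0.0
```

Request:
arm_command --rows '[[[0, -0.008, 0.012], 0], [[0, 0, 0], 0], [[0, 0, 0], 0], [[0, 0, 0], 0], [[0, 0, 0], 0]]' --claw 0

```text
t: 18.5
eef_pos: [449.2, 202.8, 17.4]
tcp_rot: [3.141, 0.0, 0.003]
ft_force: [0.2, 0.8, 0.2]
opening: 0.338
grip_force: 0.0
```

Request:
arm_command --rows '[[[0, 0, 0], 0], [[0, 0, 0], 0], [[0, 0, 0], 0], [[0, 0, 0], 0], [[0, 0, 0], 0]]' --claw 0

```text
t: 19.0
eef_pos: [449.2, 202.8, 17.3]
tcp_rot: [3.141, 0.0, 0.003]
ft_force: [-0.3, -0.7, -0.9]
opening: 0.177
grip_force: 30.0
```

Request:
arm_command --rows '[[[0, 0, -0.04], 0], [[0, 0, -0.1], 0], [[0, 0, -0.12], 0], [[0, 0, -0.1], 0], [[0, 0, -0.06], 0]]'

```text
t: 19.5
eef_pos: [449.5, 202.9, 124.9]
tcp_rot: [-3.141, -0.002, 0.003]
ft_force: [0.3, 0.1, -2.3]
opening: 0.176
grip_force: 30.0
```

Request:
arm_command --rows '[[[0, 0.08, 0], 0], [[0, 0.15, 0], 0], [[0.01, 0.18, 0], 0], [[0.01, 0.18, 0], 0], [[0.01, 0.18, 0], 0]]'

```text
t: 20.0
eef_pos: [457.0, 8.8, 123.1]
tcp_rot: [3.141, -0.001, 0.003]
ft_force: [1.2, -0.2, -1.3]
opening: 0.182
grip_force: 30.0
```

Request:
arm_command --rows '[[[0.01, 0.18, 0], 0], [[0.01, 0.18, 0], 0], [[0.01, 0.18, 0], 0], [[0.01, 0.18, 0], 0], [[0.01, 0.18, 0], 0]]'

```text
t: 20.5
eef_pos: [469.9, -216.6, 123.1]
tcp_rot: [3.141, -0.0, 0.002]
ft_force: [0.8, -0.2, -0.9]
opening: 0.179
grip_force: 30.0
```

Request:
arm_command --rows '[[[0.004, 0.18, 0], 0], [[0, 0.15, 0], 0], [[0, 0.09, 0], 0], [[0, 0, 0], 0], [[0, 0, 0], 0]]'

```text
t: 21.0
eef_pos: [471.2, -319.4, 122.6]
tcp_rot: [-3.141, 0.0, 0.002]
ft_force: [-0.1, 1.0, -1.8]
opening: 0.18
grip_force: 30.0
```

Run:
```python
from h import *
s=state();print(s['eef_pos'],s['grip_force'])
p,_=viewer.read_camera('wrist');cv2.imwrite('pics/w5.png',p[:,:,::-1])
dishes('wrist',p,[('3',470,-321)])
```

```text
[ 471.15423574 -319.38689015  122.61106837] 29.95451331138611
dish 3 (471.0, -319.6, 'dia', 59.8) px 320 193
```

View pics/w5.png

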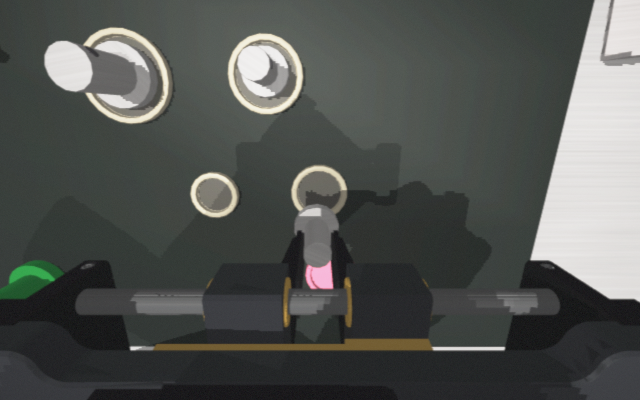

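Dish 3 is at px (319,192), directly in line with the held pin. Lowering.

Request:
arm_command --rows '[[[-0.004, 0, 0.06], 0], [[0, 0, 0.12], 0], [[0, 0, 0.12], 0], [[0, 0, 0.05], 0], [[0, 0, 0.02], 0]]'

```text
t: 21.55
eef_pos: [470.5, -318.6, 29.2]
tcp_rot: [-3.14, 0.001, 0.004]
ft_force: [0.7, -0.5, -1.0]
opening: 0.183
grip_force: 30.0
```

Request:
arm_command --rows '[[[0, 0, 0.012], 0], [[0, 0, 0.006], 0], [[0, 0, 0.004], 0], [[0, 0, 0], 0], [[0, 0, 0], 0]]'

```text
t: 22.05
eef_pos: [470.7, -319.8, 24.8]
tcp_rot: [3.141, -0.001, 0.003]
ft_force: [-0.9, -0.8, -2.2]
opening: 0.175
grip_force: 30.0
```

Request:
arm_command --rows '[[[0, 0, 0.008], 0], [[0, 0, 0.006], 0], [[0, 0, 0], 0], [[0, 0, 0], 0], [[0, 0, 0], 0]]'

```text
t: 22.55
eef_pos: [470.7, -319.7, 21.2]
tcp_rot: [3.141, -0.0, 0.003]
ft_force: [-0.4, 1.5, 4.8]
opening: 0.179
grip_force: 30.0
```

Request:
arm_command --rows '[[[0, 0, 0], 0], [[0, 0, 0], 0], [[0, 0, 0], 0], [[0, 0, 0], 0], [[0, 0, 0], 0]]' --claw 0.6

```text
t: 23.05
eef_pos: [470.6, -319.6, 20.8]
tcp_rot: [3.142, 0.0, 0.003]
ft_force: [0.1, -0.3, 0.5]
opening: 0.543
grip_force: 0.0
```

Request:
arm_command --rows '[[[0, 0, -0.06], 0], [[0, 0, -0.12], 0], [[0, 0, -0.18], 0], [[0, 0, -0.18], 0], [[0, 0, -0.15], 0]]'

```text
t: 23.55
eef_pos: [470.6, -319.6, 195.8]
tcp_rot: [3.141, -0.001, 0.003]
ft_force: [0.6, -0.5, 0.4]
opening: 0.6
grip_force: 0.0
```

Run:
```python
from h import *
s=state();print(s['eef_pos'],s['grip_force'])
p=tops('wrist',[('3',470,-320,56,9)])
dishes('wrist',p,[('3',469,-321),('S',466,-204)])
```

```text
[ 470.62864677 -319.64980408  195.84225201] 0.0
3 169 circle 471.6 -318.3 r 9.2 mean [ 472.  -318.3   54.4]
dish 3 (471.1, -322.5, 'dia', 62.0) px 317 180
dish S (468.5, -203.7, 'dia', 52.1) px 231 182
```

Request:
arm_command --rows '[[[0.08, -0.18, 0], 0], [[0.08, -0.18, 0], 0], [[0.08, -0.18, 0], 0], [[0.08, -0.18, 0], 0], [[0.08, -0.18, 0], 0]]'

```text
t: 24.1
eef_pos: [570.4, -92.5, 193.2]
tcp_rot: [3.141, -0.0, 0.002]
ft_force: [0.7, -1.2, 0.7]
opening: 0.602
grip_force: 0.0
```

Request:
arm_command --rows '[[[0.08, -0.18, 0], 0], [[0.06, -0.14, 0], 0], [[0.028, -0.084, 0], 0], [[0, 0, 0], 0], [[0, 0, 0], 0]]'

```text
t: 24.6
eef_pos: [611.4, 6.8, 193.0]
tcp_rot: [3.141, 0.001, 0.004]
ft_force: [-0.4, 0.8, -0.3]
opening: 0.599
grip_force: 0.0
```

Run:
```python
from h import *
s=state();print(s['eef_pos'],s['opening'])
p=tops('wrist',[('S',612,6,44,6)])
```

```text
[611.44261178   6.76723324 192.95184357] 0.5987550871410909
S 73 circle 614.5 6.4 r 6.2 mean [615.1   6.3  42.2]
```

Request:
arm_command --rows '[[[0.006, 0, 0.1], 0], [[0, 0, 0.18], 0], [[0, 0, 0.18], 0], [[0, 0, 0.12], 0], [[0, 0, 0.06], 0]]'

```text
t: 25.15
eef_pos: [611.8, 5.4, 30.9]
tcp_rot: [-3.141, 0.003, 0.001]
ft_force: [0.5, -0.0, -0.6]
opening: 0.602
grip_force: 0.0
```

Request:
arm_command --rows '[[[0, 0, 0.04], 0], [[0, 0, 0.02], 0], [[0, 0, 0.008], 0], [[0, 0, 0], 0], [[0, 0, 0], 0]]'

```text
t: 25.65
eef_pos: [613.7, 6.7, 17.3]
tcp_rot: [3.141, -0.002, 0.003]
ft_force: [0.5, -0.4, -0.0]
opening: 0.602
grip_force: 0.0
```

Request:
arm_command --rows '[[[0, 0, 0.012], 0], [[0, 0, 0], 0], [[0, 0, 0], 0], [[0, 0, 0], 0], [[0, 0, 0], 0]]' --claw 0

```text
t: 26.15
eef_pos: [613.2, 6.7, 13.4]
tcp_rot: [3.141, -0.0, 0.003]
ft_force: [-0.0, -0.5, -0.7]
opening: 0.238
grip_force: 0.0
```

Request:
arm_command --rows '[[[0, 0, 0], 0], [[0, 0, 0], 0], [[0, 0, 0], 0], [[0, 0, 0], 0], [[0, 0, 0], 0]]' --claw 0

```text
t: 26.65
eef_pos: [613.2, 6.7, 13.4]
tcp_rot: [3.141, -0.0, 0.003]
ft_force: [-0.4, 0.8, -0.9]
opening: 0.108
grip_force: 30.0
```

Request:
arm_command --rows '[[[0, 0, -0.04], 0], [[0, 0, -0.1], 0], [[0, 0, -0.12], 0], [[0, 0, -0.1], 0], [[0, 0, -0.06], 0]]'

```text
t: 27.15
eef_pos: [613.8, 6.7, 121.2]
tcp_rot: [3.141, -0.003, 0.003]
ft_force: [0.0, -0.2, -0.6]
opening: 0.109
grip_force: 30.0
```

Request:
arm_command --rows '[[[-0.05, 0.08, 0], 0], [[-0.1, 0.15, 0], 0], [[-0.11, 0.15, 0], 0], [[-0.11, 0.15, 0], 0], [[-0.11, 0.15, 0], 0]]'

```text
t: 27.65
eef_pos: [492.5, -164.7, 119.2]
tcp_rot: [3.141, -0.001, 0.003]
ft_force: [0.1, -1.0, -0.3]
opening: 0.108
grip_force: 30.0
```

Request:
arm_command --rows '[[[-0.07, 0.1, 0], 0], [[-0.035, 0.066, 0], 0], [[0, 0, 0], 0], [[0, 0, 0], 0], [[0, 0, 0], 0]]'

```text
t: 28.15
eef_pos: [467.9, -204.4, 118.6]
tcp_rot: [3.141, -0.0, 0.003]
ft_force: [-0.1, 0.0, -0.8]
opening: 0.116
grip_force: 30.0
```

Run:
```python
from h import *
s=state();print(s['eef_pos'],s['grip_force'])
p,_=viewer.read_camera('wrist');cv2.imwrite('pics/w6.png',p[:,:,::-1])
dishes('wrist',p,[('S',467,-205)])
```

```text
[ 467.94923969 -204.44342235  118.61555799] 29.992361962795258
dish S None px 318 194
```

View pics/w6.png

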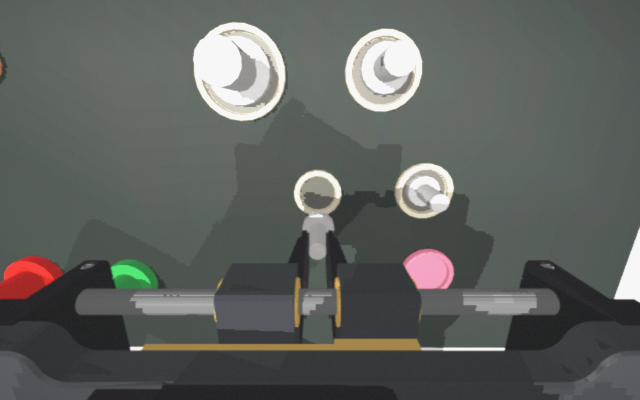

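The smallest dish is at px (317,192), below the held pin. The other three pins stand in their dishes. Lowering.

Request:
arm_command --rows '[[[0, 0, 0.06], 0], [[0, 0, 0.12], 0], [[0, 0, 0.12], 0], [[0, 0, 0.05], 0], [[0, 0, 0.02], 0]]'

```text
t: 28.7
eef_pos: [467.5, -204.4, 24.9]
tcp_rot: [-3.141, 0.002, 0.004]
ft_force: [0.1, -0.1, -0.9]
opening: 0.109
grip_force: 30.0
```

Request:
arm_command --rows '[[[0, 0, 0.012], 0], [[0, 0, 0.006], 0], [[0, 0, 0.004], 0], [[0, 0, 0], 0], [[0, 0, 0], 0]]'

```text
t: 29.2
eef_pos: [467.7, -205.3, 20.8]
tcp_rot: [3.141, -0.001, 0.003]
ft_force: [0.0, 0.3, -0.3]
opening: 0.11
grip_force: 30.0
```

Request:
arm_command --rows '[[[0, 0, 0.008], 0], [[0, 0, 0.005], 0], [[0, 0, 0], 0], [[0, 0, 0], 0], [[0, 0, 0], 0]]'

```text
t: 29.7
eef_pos: [467.7, -205.3, 17.3]
tcp_rot: [3.141, -0.0, 0.003]
ft_force: [-0.5, -0.8, 3.3]
opening: 0.11
grip_force: 30.0
```

Request:
arm_command --rows '[[[0, 0, 0], 0], [[0, 0, 0], 0], [[0, 0, 0], 0], [[0, 0, 0], 0], [[0, 0, 0], 0]]' --claw 0.5

```text
t: 30.2
eef_pos: [467.5, -205.1, 17.1]
tcp_rot: [-3.142, 0.0, 0.003]
ft_force: [-0.1, -1.0, 0.3]
opening: 0.468
grip_force: 0.0
```

Request:
arm_command --rows '[[[0, 0, -0.06], 0], [[0, 0, -0.12], 0], [[0, 0, -0.18], 0], [[0, 0, -0.18], 0], [[0, 0, -0.1], 0]]'

```text
t: 30.7
eef_pos: [468.1, -205.4, 180.5]
tcp_rot: [3.14, -0.003, 0.003]
ft_force: [0.5, -0.3, -0.1]
opening: 0.504
grip_force: 0.0
```

Run:
```python
from h import *
s=state();print(s['eef_pos'],s['grip_force'])
p=tops('wrist',[('S',467,-204,48,6),('3',470,-320,56,9),('2',591,-268,66,13),('L',588,-129,76,18)]);cv2.imwrite('pics/w7.png',p[:,:,::-1])
dishes('wrist',p,[('3',470,-320),('S',467,-204)])
```

```text
[ 468.11745477 -205.43361409  180.45115155] 0.0
S 83 circle 469.1 -205.4 r 6.0 mean [ 469.3 -205.5   46.3]
3 194 circle 471.7 -318.2 r 9.0 mean [ 472.2 -317.6   54.2]
2 584 circle 592.5 -267.9 r 13.0 mean [ 592.4 -267.7   64.5]
L 1196 circle 588.5 -129.0 r 17.9 mean [ 588.5 -129.3   74.4]
dish 3 (471.3, -322.4, 'dia', 62.2) px 405 180
dish S (468.1, -204.4, 'dia', 50.9) px 316 182
```

View pics/w7.png

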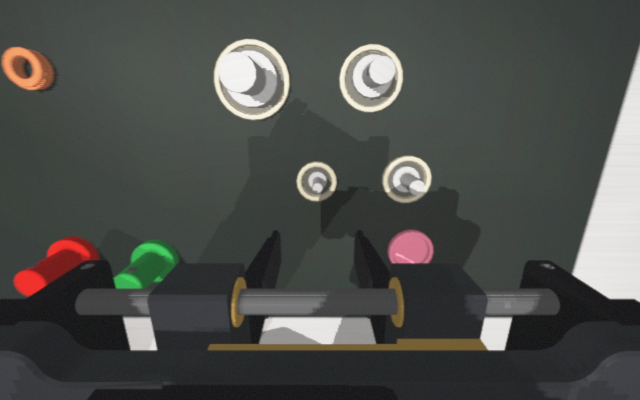

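All four pins stand upright in their dishes at px (251,79), (371,78), (407,179) and (316,182), at most 4 mm off centre. Handing in.

```bash
python3 -c "
from cell import env;print(env.job_done())"
```

```text
the job is handed in; nothing more can be done
None
```

I stood all four pins upright in their matching dishes, largest first, each within about 4 mm of centre by the last wrist-camera check, and handed the job in at about 31 s; the hand-in gave no verdict.

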